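# Pull-test the shaker's rack clamp with a spring gauge and hold at the band

## Task

Check that the tube shaker's sprung rack clamp still grips: pick up the spring gauge, drop its eye over the clamp's upright pull post, below the head, and pull the gauge level and in line with the clamp, straight away from the rack, until the mouth of the gauge's tube stands within the black band on its rod. Finish while holding the gauge there, steady, in the air and under tension: do not let go or put it down. Do not pull the clamp open, and leave everything else on the bench alone.

Things in the scene. Friction and masses are not known exactly. Their poses are not given: they have to be found in the camera images.
- gauge: Spring gauge lying loose on the bench: square aluminium tube 170 mm long, 28 x 28 mm, grey end caps, about 0.16 kg in all. Origin: centre of the tube's underside; z up; x along the tube towards the mouth (x = +85 mm) where the rod comes out. Tube axis and the flat eye are at z = 14 mm. A knob sticks out 10 mm at the other end. Grip across the 28 mm width, best near the middle.
- rod (a joint): How far the 12 mm steel rod is out of the gauge's tube: 0 as it lies, 0.08 m at its stop. The inner spring pulls it back with 1 N at 0, plus 120 N/m (7 N at 0.05). A 14 mm wide black band on the rod is hidden in the tube at first: the tube's mouth is at its first edge at 0.043, its middle at 0.050, its last edge at 0.057. Thin lines at 0.01, 0.02, 0.03, 0.07. The rod cannot turn.
- eye (a point): Centre of the flat ring (the eye) at the rod's end: 36 mm outside, 26 mm inside, 5 mm bar. With the rod at 0 it is 125 mm from the tube's centre along the gauge's x, 14 mm above the level of the tube's underside; it moves out with the rod.
- shaker: Tube shaker fixed on the bench: low white machine 240 x 250 mm, aluminium platform (top at 88 mm) with a rack of red-capped tubes (tops 183 mm above the bench). Origin: centre of its underside; z up. A sprung jaw at the rack's -x side presses it against a stop at +x; the clamp opens, and the gauge is to be pulled, towards the shaker's own -x.
- post (a point): Middle of the clamp's upright pull post, 110 mm above the bench, 160 mm from the shaker's origin along its -x. Post 8 mm thick, bare from 98 mm (its lug) to 122 mm; on top a black head 15 mm wide, up to 130 mm. A draw plate behind it (+x): face 29 mm from the post's axis, top at 116 mm. From an eye centred on the post there are 9 mm of slack until it bears on the post.
- jaw (a joint): How far the clamp is pulled open, along the shaker's -x: 0 = shut on the rack, 0.02 m fully open. Its springs keep it shut up to a pull of about 14 N; beyond that it gives 1 mm for each further 0.35 N.
- pipette: Bystander, to be left alone: micropipette lying on its side, about 255 x 44 x 25 mm; loose on the bench. Origin: centre of its footprint.
- tipbox: Bystander, to be left alone: closed pipette tip box, 124 x 86 x 60 mm; loose on the bench. Origin: centre of its footprint.
- plate: Bystander, to be left alone: white 96-well plate lying flat, 128 x 86 x 15 mm; loose on the bench. Origin: centre of its footprint.
- tuberack: Bystander, to be left alone: low block with small capped tubes, 130 x 50 x 40 mm; loose on the bench. Origin: centre of its footprint.
- marker: Bystander, to be left alone: marker pen lying, 135 mm long, 14 mm thick; loose on the bench. Origin: centre of its footprint.
- beaker: Bystander, to be left alone: small clear beaker, 64 mm wide, 78 mm tall, with a stirrer in it; loose on the bench. Origin: centre of its footprint.
- spray: Bystander, to be left alone: white trigger spray bottle, 64 mm wide, 187 mm tall; loose on the bench. Origin: centre of its footprint.

How it is judged:
By the outcome, as a careful person would: the job done as asked, in the order asked, and still so for the second after the job is handed in, while the arm keeps its last pose, push and grip.
It also fails if it takes over 45 s, if anything falls off the work surface, if the arm or the gripper's body presses on something with over 40 N, if the wrist force passes 120 N, or if a joint passes its speed limit or range.

## Robot

A 7-joint arm with a two-finger parallel gripper is mounted at the origin on the work surface. World frame = base frame: x ahead of the robot, y to its left, z up, the work surface at z = 0. Lengths are in m, angles in rad, forces in N, time in s.
With the tool pointing down it reaches from about 0.375 to 0.925 m from the base axis. Payload 3.1 kg.
Tool frame: the origin (TCP) lies between the finger pads; the fingertips stand 19 mm ahead of it and the grasp point (between the pads) is the TCP; z points along the fingers, y is the direction in which the jaws open and shut (so a half turn about z gives the same grasp; the last joint's range is limited). The gripper opens to 85 mm and grips with 20 to 120 N. Pads are 22 mm wide; open, the fingers measure 114 mm over their backs; the gripper's body (76 mm by 85 mm) begins 54 mm behind the grasp point. The pads swing forward as they close: fully open they stand 13 mm farther back than shut.
Start: joints at [1.006, 0.383, 0.044, 1.598, -0.018, 1.161, -0.05], TCP at [0.293, -0.58, 0.25] pointing down, gripper open.
Joint ranges: [-2.61, 2.61], [-0.41, 2.15], [-1.48, 1.57], [0, 2.5], [-1.57, 4.71], [0.05, 1.97], [-2.85, 2.85]. Speed limits (rad/s): [2.79, 2.79, 3.14, 3.14, 3.14, 3.14, 3.14].

## Interface

Orientations are given as a unit quaternion [x, y, z, w].
In Python, from bench import move_ptp, movel, move_j, move_gripper, pause, inverse_kinematics, read_camera, camera_params, MotionError, sign_off, look_for, tip_of, read_time_s, read_qpos, read_joint_vel, read_effort, read_eef_pos, read_tcp_rot, read_ft_force, read_ft_torque, read_finger_gap gives the robot as it stands. Calls block until the motion is done:
- move_ptp(position, orientation): joint-space move of the TCP to a pose.
- movel(position, orientation=None, speed=0.15): straight line of the TCP; orientation=None keeps the orientation; speed is the mean speed in m/s.
- move_j(angles): joint-space move.
- move_gripper(opening, effort=None): finger opening in m; effort is the grip in N (None keeps the last); returns when the fingers have stopped.
- pause(seconds).
- inverse_kinematics(position, orientation): joint angles nearest the present ones, or None.
- read_camera(name): name is "scene" or "top"; returns the picture (384x512x3 uint8, red, green, blue); there is no depth.
- camera_params(name): a dict with "K" (3x3 intrinsics, pixels), "dist_coeffs" ([k1, k2, p1, p2, k3] as OpenCV has them; the pictures are not rectified), "camera_from_world" (4x4, takes a point from world to camera coordinates). Camera axes: x right, y down, z forward; pixel columns grow to the right and rows downward; lengths in m; the calibration is good to about 2 mm. A picture is of the moment at which its call begins. camera_params takes no time and is no camera call.
A pose or a line that the arm cannot do raises MotionError and nothing moves.
- sign_off(): hands the job in, once; it reports no verdict.
Trained networks look in the newest picture that a camera, given by its name, has taken for a name from the list of things; names that differ only in an ending like _2 or _b are one class to them, and where a whole thing is asked for, a point or a joint stands for the part that bears it (a point fixed in the world has none). Each returns a list of dicts, best first, with "confidence" (0 to 1); they miss things now and then, are a little off and sometimes report something else, mostly with a low value. They report only what shows in the picture. A call takes as long as a camera call.
- look_for(camera, name): "at" ([column, row] in pixels, amid what is visible of it).
- tip_of(camera, name): "at" ([column, row] in pixels: a listed point, or the origin of a listed thing).
Readings, each from a call of its own:
- read_time_s(): time.
- read_qpos(): joint angles.
- read_joint_vel(): joint speeds.
- read_effort(): joint torques, N m.
- read_eef_pos(): TCP position.
- read_tcp_rot(): TCP orientation.
- read_ft_force(): force on the tool from outside, world axes, zero at the start.
- read_ft_torque(): the same for the moment, N m.
- read_finger_gap(): finger opening in m.
Only numpy, scipy, OpenCV 4.12 (cv2) and the standard library are available. Lean on these libraries where they do the work, as an engineer would, in place of code of your own. Each camera call takes 0.05 s, during which the arm holds its last target.

## Working session

There is one attempt and no reset: what is moved stays moved. The work goes in short steps, each a Python script; the robot and the scene stay as the last script left them, time stands still between calls to the robot, and variables do not carry over. Pictures are saved under pics/ and viewed, and the job is handed in when it is done.

```bash
mkdir -p pics; ls
cat > h.py <<'E'
import numpy as np, cv2
from bench import *
def snap(c,name):
    im=read_camera(c); cv2.imwrite('pics/'+name+'.png',im[:,:,::-1]); return im
def proj(c,P):
    p=camera_params(c); T=np.array(p["camera_from_world"]); 
    r,_=cv2.Rodrigues(T[:3,:3]); o,_=cv2.projectPoints(np.array(P,float).reshape(-1,1,3),r,T[:3,3],np.array(p["K"]),np.array(p["dist_coeffs"]))
    return o.reshape(-1,2)
def ray(c,uv,z):
    p=camera_params(c); T=np.array(p["camera_from_world"]);R=T[:3,:3];t=T[:3,3]
    n=cv2.undistortPoints(np.array(uv,float).reshape(-1,1,2),np.array(p["K"]),np.array(p["dist_coeffs"])).reshape(-1,2)
    C=-R.T@t; out=[]
    for a in n:
        d=R.T@np.array([a[0],a[1],1]); out.append(C+d*(z-C[2])/d[2])
    return np.array(out)
E
python3 - <<'E'
from h import *
np.set_printoptions(precision=4,suppress=True)
for c in("scene","top"):
    snap(c,c+'0')
    p=camera_params(c);T=np.array(p["camera_from_world"]);print(c,-T[:3,:3].T@T[:3,3],p["K"],p["dist_coeffs"])
    for n in("gauge","eye","post","shaker"):
        for f in(look_for,tip_of):
            try:print(c,n,f.__name__,f(c,n)[:3])
            except Exception as e:print(c,n,f.__name__,e)
print(read_time_s())
E
```

```text
pics
scene [1.0969 0.5855 0.899 ] [[415.2759   0.     259.1674]
 [  0.     415.2759 187.8067]
 [  0.       0.       1.    ]] [-0.1194  0.      0.      0.      0.    ]
scene gauge call [{'at': [252.9, 187.9], 'confidence': 0.9}, {'at': [337.0, 205.9], 'confidence': 0.66}]
scene gauge call [{'at': [252.9, 191.0], 'confidence': 0.76}]
scene eye call []
scene eye call [{'at': [278.7, 211.3], 'confidence': 0.65}]
scene post call [{'at': [173.7, 116.3], 'confidence': 0.72}, {'at': [325.5, 249.2], 'confidence': 0.58}]
scene post call [{'at': [323.1, 241.4], 'confidence': 0.93}]
scene shaker call [{'at': [367.4, 298.4], 'confidence': 0.86}]
scene shaker call [{'at': [366.0, 311.8], 'confidence': 0.65}]
top [ 0.5084 -0.0863  1.1243] [[385.8542   0.     251.547 ]
 [  0.     385.8542 195.0964]
 [  0.       0.       1.    ]] [0.0394 0.     0.     0.     0.    ]
top gauge call []
top gauge call [{'at': [288.3, 213.6], 'confidence': 0.75}]
top eye call [{'at': [252.5, 216.1], 'confidence': 0.48}]
top eye call []
top post call [{'at': [126.5, 196.4], 'confidence': 0.9}, {'at': [437.1, 198.5], 'confidence': 0.74}]
top post call [{'at': [159.4, 192.3], 'confidence': 0.74}]
top shaker call [{'at': [108.1, 200.4], 'confidence': 0.72}]
top shaker call [{'at': [115.9, 202.0], 'confidence': 0.7}]
0.9
```

Run:
```python
import cv2
for c in("scene0","top0"):
    a=cv2.imread(f'pics/{c}.png');cv2.imwrite(f'pics/{c}b.png',cv2.resize(a,(800,600),interpolation=cv2.INTER_CUBIC))
a=cv2.imread('pics/top0.png')[150:260,60:330];cv2.imwrite('pics/topc.png',cv2.resize(a,None,fx=2.96,fy=2.96,interpolation=cv2.INTER_CUBIC))
a=cv2.imread('pics/scene0.png')[150:350,220:480];cv2.imwrite('pics/scenec.png',cv2.resize(a,None,fx=3,fy=3,interpolation=cv2.INTER_CUBIC))
```

```text
(no output)
```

View pics/scene0b.png

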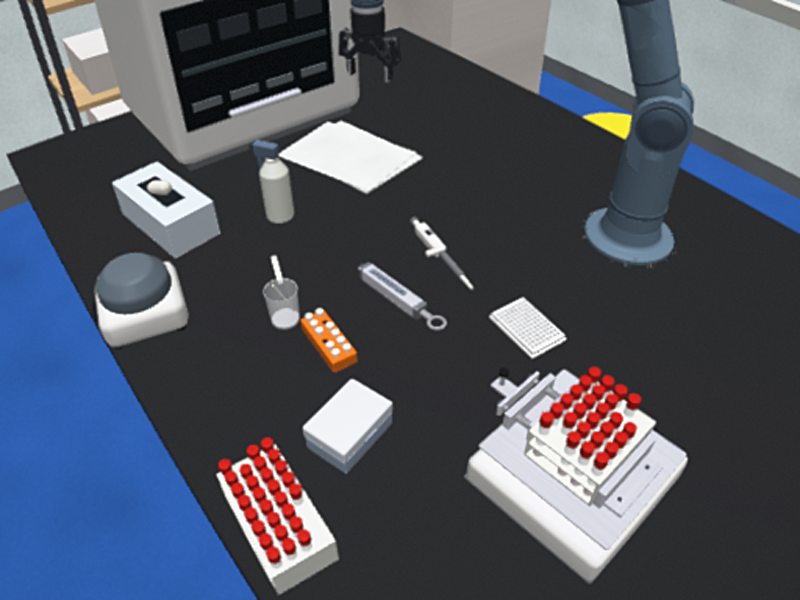

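View pics/top0b.png

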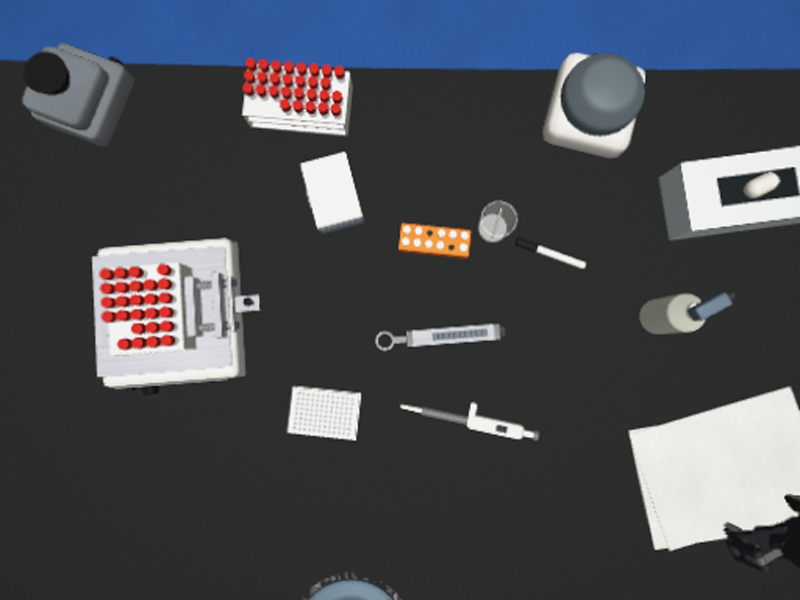

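View pics/topc.png

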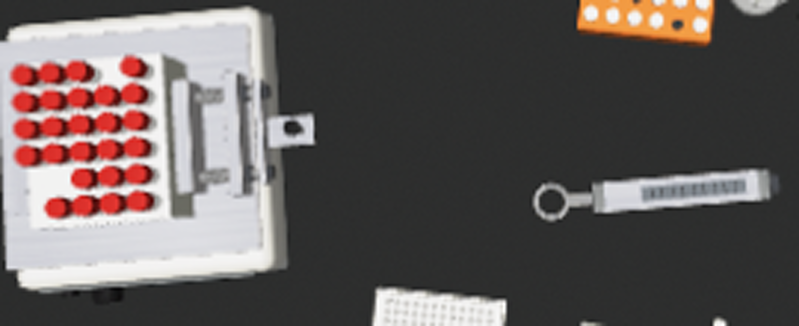

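View pics/scenec.png

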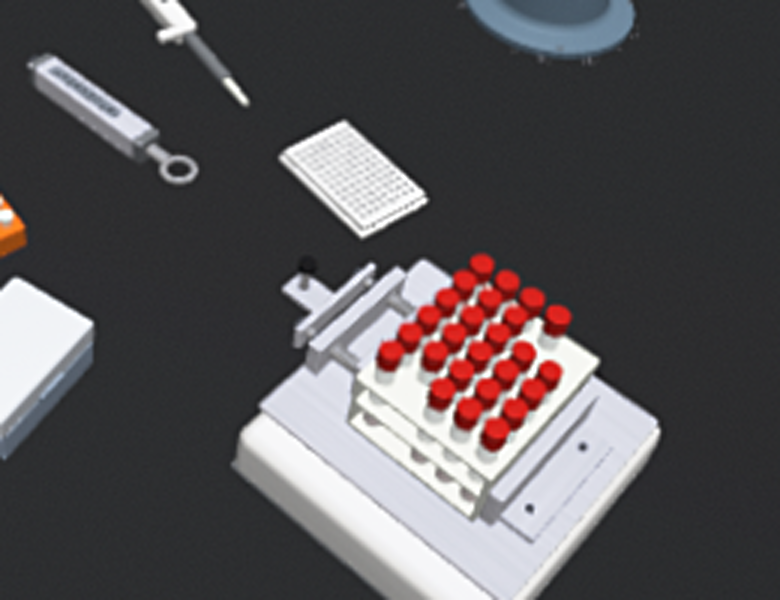

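Scene: the gauge lies mid-bench with its eye towards the shaker (top ≈ (246,218), scene ≈ (279,206)). The post head is at top ≈ (158.6,193.2), scene ≈ (322,238). The networks' second "post" and "gauge" hits are wrong. Next I measure these precisely.

Run:
```python
from h import *
np.set_printoptions(precision=4,suppress=True)
print(read_tcp_rot(),read_qpos(),read_finger_gap())
a=cv2.imread('pics/top0.png')
def crop(im,x0,y0,w,h,s,n): cv2.imwrite(f'pics/{n}.png',cv2.resize(im[y0:y0+h,x0:x0+w],None,fx=s,fy=s,interpolation=cv2.INTER_CUBIC))
crop(a,235,195,95,40,8,'z_gauge'); crop(a,55,145,120,110,5,'z_shk')
print('head top',ray('top',[158.6,193.2],.13),'scene',ray('scene',[322.3,238],.126))
print('post net',ray('top',[159.4,192.3],.11),ray('scene',[323.1,241.4],.11))
print('eye',ray('top',[246.1,217.9],.014),ray('scene',[[279.3,206],[278.7,211.3]],.014))
print('gauge',ray('top',[288.3,213.6],.0),ray('scene',[252.9,191],0.0))
print('shaker',ray('top',[115.9,202],.0),ray('scene',[366,311.8],.0))
```

```text
[ 0.9729  0.2313  0.     -0.    ] [ 1.0062  0.3829  0.0439  1.5979 -0.0179  1.1612 -0.0499] 0.08547153663287246
head top [[0.5829 0.1754 0.13  ]] scene [[0.5855 0.1765 0.126 ]]
post net [[0.5868 0.1786 0.11  ]] [[0.5809 0.177  0.11  ]]
eye [[ 0.5252 -0.0489  0.014 ]] [[ 0.5264 -0.0496  0.014 ]
 [ 0.5416 -0.0342  0.014 ]]
gauge [[ 0.5404 -0.1708  0.    ]] [[ 0.5407 -0.1599  0.    ]]
shaker [[0.5645 0.3334 0.    ]] [[0.5799 0.3441 0.    ]]
```

View pics/z_gauge.png

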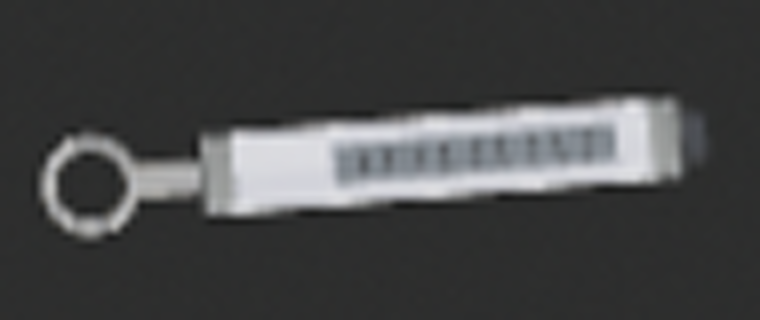

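View pics/z_shk.png

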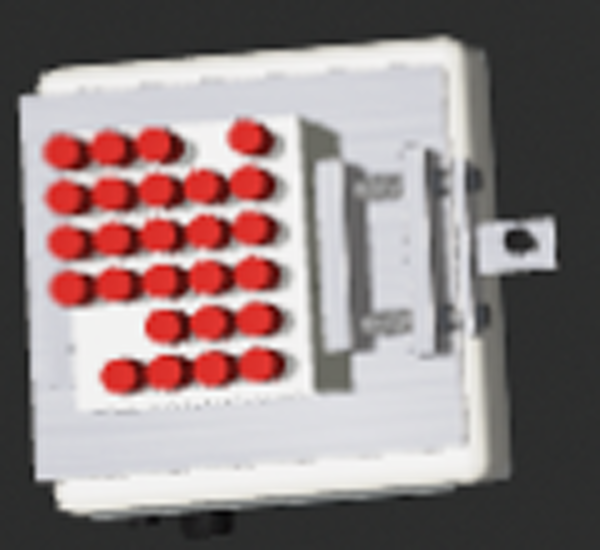

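Run:
```python
from h import *
np.set_printoptions(precision=4,suppress=True)
def g(pts,z,x0,y0,s): return ray('top',(np.array(pts,float)+.5)/s-.5+[x0,y0],z)
def ang(a,b): d=(b-a); return np.degrees(np.arctan2(d[1],d[0])),np.linalg.norm(d[:2])
G=lambda p,z:g(p,z,235,195,8)
e=G([[88,186]],.014)[0]; m=G([[203,134],[207,214],[678,97],[684,179]],.028); 
mouth=m[:2].mean(0);rear=m[2:].mean(0);print('eye',e,'mouth',mouth,'rear',rear,ang(rear,mouth),ang(rear,e),'mid',(mouth+rear)/2,'w',m[0]-m[1])
S=lambda p,z:g(p,z,55,145,5)
p=S([[22,95],[38,480],[447,65],[468,455]],.088);print(p);print('left',ang(p[1],p[0]),'right',ang(p[3],p[2]),'top',ang(p[0],p[2]),'bot',ang(p[1],p[3]))
r=S([[67,152],[250,137],[68,242],[256,230],[70,290],[256,274],[122,377],[261,365]],.183)
for i in range(0,8,2):print('row',ang(r[i],r[i+1]))
r=S([[250,137],[261,365],[67,152],[70,290]],.183)
for i in range(0,4,2):print('col',ang(r[i],r[i+1]))
p=S([[417,147],[437,355],[320,160],[340,350]],.116);print('plates',ang(p[0],p[1]),ang(p[2],p[3]))
h=S([[518,239]],.13);print('head',h)
```

```text
eye [ 0.5254 -0.0474  0.014 ] mouth [ 0.5303 -0.0893  0.028 ] rear [ 0.5465 -0.2571  0.028 ] (np.float64(95.4987066834006), np.float64(0.1686585439744112)) (np.float64(95.72929331624593), np.float64(0.21082922772064103)) mid [ 0.5384 -0.1732  0.028 ] w [0.0283 0.0019 0.    ]
[[0.6613 0.4588 0.088 ]
 [0.4543 0.4382 0.088 ]
 [0.6823 0.2298 0.088 ]
 [0.4717 0.2098 0.088 ]]
left (np.float64(5.683103322048292), np.float64(0.20806293983838806)) right (np.float64(5.422982710866834), np.float64(0.21161966438652122)) top (np.float64(-84.75411135058268), np.float64(0.22996702987493814)) bot (np.float64(-85.64506429953892), np.float64(0.2290611334158368))
row (np.float64(-84.10649808176969), np.float64(0.089596120168384))
row (np.float64(-85.2071242148554), np.float64(0.09165231102473743))
row (np.float64(-83.95221891451692), np.float64(0.09059581789826857))
row (np.float64(-83.98730767821263), np.float64(0.06751522051777853))
col (np.float64(-174.46419090339296), np.float64(0.11242694061663404))
col (np.float64(-175.5933417673639), np.float64(0.06803043748401907))
plates (np.float64(-172.1250146433295), np.float64(0.11037246795560814)) (np.float64(-171.4053783914995), np.float64(0.10092435870224258))
head [[0.585  0.1765 0.13  ]]
```

```bash
cat >> h.py <<'E'
def qd(deg):
    a=np.radians(deg)/2; return [float(np.cos(a)),float(np.sin(a)),0.,0.]
E
python3 - <<'E'
from h import *
np.set_printoptions(precision=3,suppress=True)
for a in(95.5,-84.5):
    for p in([.538,-.1725,.15],[.538,-.1725,.022],[.5955,.052,.18],[.604,-.02,.118]):
        print(a,p,inverse_kinematics(p,qd(a)))
E
```

```text
95.5 [0.538, -0.1725, 0.15] [ 0.582  0.369 -0.407  1.874  0.179  0.934  0.189]
95.5 [0.538, -0.1725, 0.022] [ 0.568  0.569 -0.396  1.924  0.324  0.711  0.075]
95.5 [0.5955, 0.052, 0.18] [ 0.316  0.421 -0.58   1.767  0.264  1.032 -0.265]
95.5 [0.604, -0.02, 0.118] [ 0.394  0.505 -0.534  1.791  0.313  0.93  -0.179]
-84.5 [0.538, -0.1725, 0.15] [ 0.194  0.337  0.051  1.893 -0.021  0.912 -2.791]
-84.5 [0.538, -0.1725, 0.022] [ 0.125  0.535  0.134  1.946 -0.11   0.667 -2.718]
-84.5 [0.5955, 0.052, 0.18] [-1.094  0.84   1.374  1.831 -0.877  1.253 -2.5  ]
-84.5 [0.604, -0.02, 0.118] [-0.946  1.001  1.367  1.853 -1.052  1.251 -2.283]
```

Run:
```python
from h import *
np.set_printoptions(precision=4,suppress=True)
q=qd(95.5)
move_ptp([.538,-.1725,.2],q); movel([.538,-.1725,.08],q,speed=.2)
snap('scene','s1')
movel([.538,-.1725,.022],q,speed=.1)
f0=np.array(read_ft_force())
move_gripper(0.02,60); print(read_finger_gap(),f0,read_ft_force(),read_time_s())
movel([.538,-.1725,.12],q,speed=.12); print(read_finger_gap(),read_ft_force(),read_eef_pos())
movel([.538,-.1725,.19],q,speed=.2)
snap('top','t1');snap('scene','s2')
print(tip_of('scene','eye'),tip_of('top','eye'),read_time_s())
for c,n in(('s2','s2z'),('t1','t1z')):
    a=cv2.imread(f'pics/{c}.png');cv2.imwrite(f'pics/{n}.png',cv2.resize(a,(800,600)))
```

```text
0.027077911949214994 [-0.6504  0.1712 -0.2097] [-0.7378 -0.3651  2.5149] 4.75
0.026897567668716968 [-0.7269  0.2197 -1.8692] [ 0.5371 -0.1723  0.1191]
[{'at': [284.9, 166.6], 'confidence': 0.67}] [{'at': [244.1, 215.7], 'confidence': 0.42}] 6.4167
```

View pics/s2z.png

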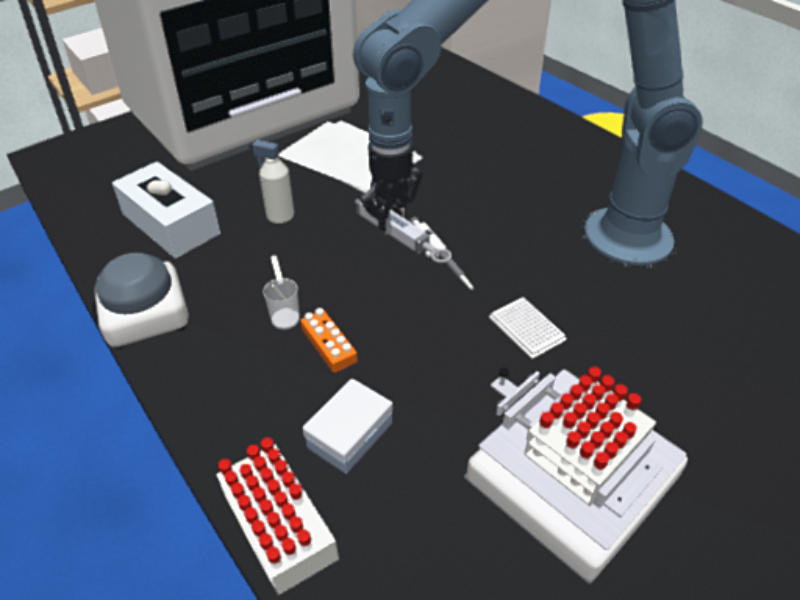

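View pics/t1z.png

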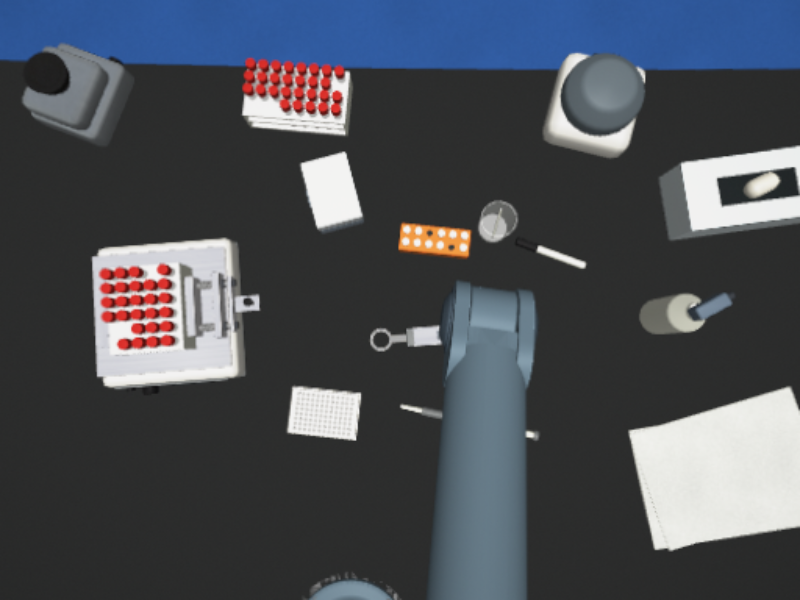

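The gauge is held level, with its eye in view at top ≈ (243.5,217) and scene ≈ (281,163). Zooming in to triangulate it against the tool.

Run:
```python
from h import *
def crop(n,x0,y0,w,h,s,o): im=cv2.imread(f'pics/{n}.png');cv2.imwrite(f'pics/{o}.png',cv2.resize(im[y0:y0+h,x0:x0+w],None,fx=s,fy=s,interpolation=cv2.INTER_CUBIC))
crop('t1',230,195,70,50,10,'zt1'); crop('s2',225,115,85,65,9,'zs2')
print(read_eef_pos(),read_tcp_rot())
```

```text
[ 0.53635803 -0.17214801  0.18768714] [ 0.67235649  0.74022418 -0.0008954  -0.00202995]
```

View pics/zt1.png

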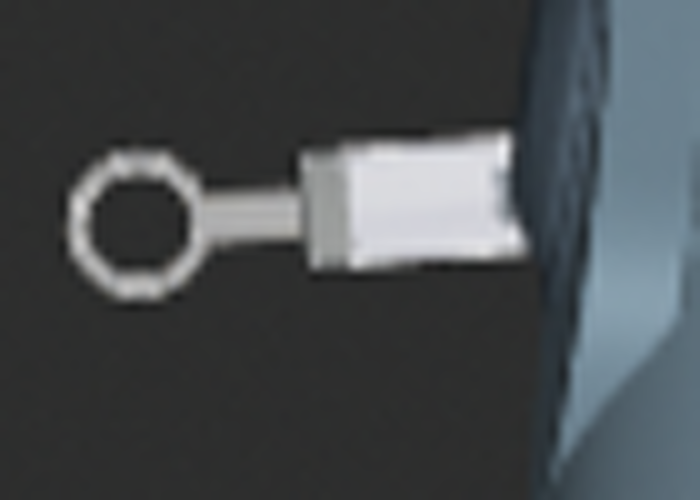

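View pics/zs2.png

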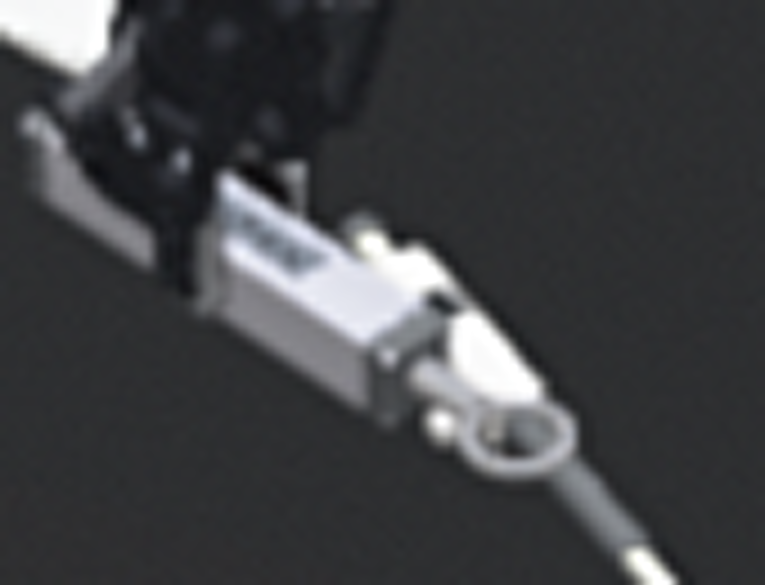

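```bash
cat >> h.py <<'E'
def tri(ut,us):
    A=[];b=[]
    for c,u in(('top',ut),('scene',us)):
        p0=ray(c,[u],0.)[0];p1=ray(c,[u],.3)[0];d=(p1-p0)/np.linalg.norm(p1-p0);M=np.eye(3)-np.outer(d,d);A.append(M);b.append(M@p0)
    return np.linalg.lstsq(np.vstack(A),np.hstack(b),rcond=None)[0]
E
python3 - <<'E'
from h import *
np.set_printoptions(precision=4,suppress=True)
e=tri([243.25,216.95],[281.8,163.1]);print('eye',e,'reproj',proj('top',e),proj('scene',e))
print('eye@.18',ray('top',[[243.25,216.95]],.18),ray('scene',[[281.8,163.1]],.18))
t=(np.array([[301,153],[310,271]],float)+.5)/10-.5+[230,195]
m=ray('top',t,.194).mean(0);print('mouth',m)
t=(np.array([[505,133],[522,252]],float)+.5)/10-.5+[230,195]
m2=ray('top',t,.194).mean(0);print(m2,'yaw',np.degrees(np.arctan2(*(m-m2)[[1,0]])))
print('yaw rod',np.degrees(np.arctan2(*(e-m)[[1,0]])),'yaw tcp-eye',np.degrees(np.arctan2(e[1]+.17215,e[0]-.53636)),np.hypot(e[1]+.17215,e[0]-.53636))
h=tri([158.6-.2,193.0],[322.1,238]);print('head',h)
E
```

```text
eye [ 0.5254 -0.048   0.1803] reproj [[243.4428 216.7397]] [[282.0599 163.1075]]
eye@.18 [[ 0.5249 -0.0475  0.18  ]] [[ 0.5257 -0.0486  0.18  ]]
mouth [ 0.5284 -0.0886  0.194 ]
[ 0.5341 -0.1385  0.194 ] yaw 96.51448204107957
yaw rod 94.16408898559516 yaw tcp-eye 95.04199072717729 0.12467817526219956
head [0.5845 0.1764 0.1252]
```

```bash
cat >> h.py <<'E'
def goto(t,q,speed=.1,n=2,settle=.15):
    t=np.array(t,float); cmd=t.copy(); movel(cmd.tolist(),q,speed=speed)
    for _ in range(n):
        pause(settle); er=t-np.array(read_eef_pos()); 
        if np.abs(er).max()<.0006: break
        cmd=cmd+er; movel(cmd.tolist(),q,speed=.05)
    pause(settle); return cmd
E
python3 - <<'E'
from h import *
np.set_printoptions(precision=4,suppress=True)
q=qd(95.2)
c=goto([.5952,.0522,.172],q,speed=.18); print('cmd',c,read_eef_pos(),read_tcp_rot(),read_ft_force(),read_time_s())
snap('top','t2');snap('scene','s3')
def crop(n,x0,y0,w,h,s,o): im=cv2.imread(f'pics/{n}.png');cv2.imwrite(f'pics/{o}.png',cv2.resize(im[y0:y0+h,x0:x0+w],None,fx=s,fy=s,interpolation=cv2.INTER_CUBIC))
crop('t2',130,165,75,55,10,'zt2'); crop('s3',265,175,90,75,8,'zs3')
E
```

```text
cmd [0.5952 0.0522 0.172 ] [0.5952 0.0522 0.172 ] [ 0.6743  0.7384  0.     -0.    ] [-0.074   0.2715 -1.7204] 8.8083
```

View pics/zt2.png

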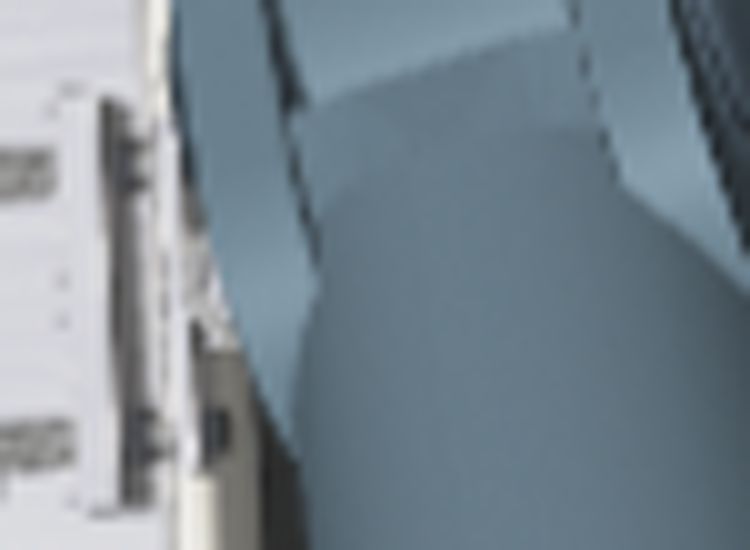

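View pics/zs3.png

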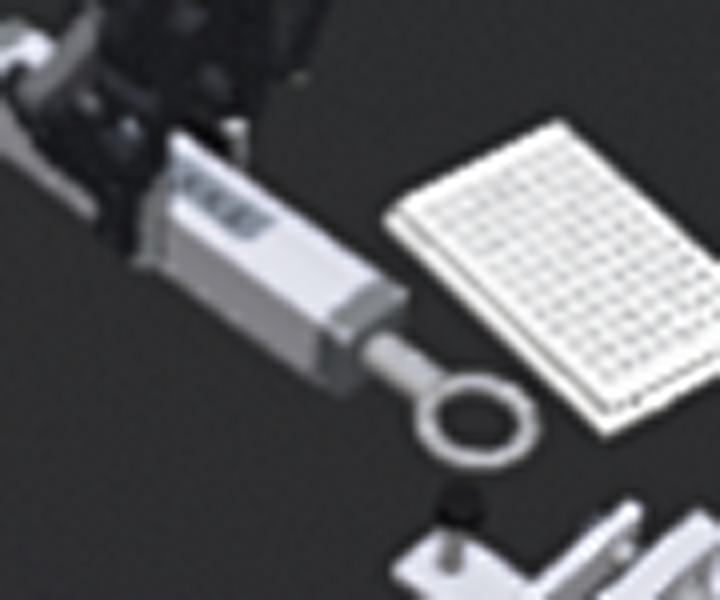

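Run:
```python
from h import *
np.set_printoptions(precision=4,suppress=True)
u=(np.array([[477,420],[461,507]],float)+.5)/8-.5+[265,175]
for z in(.160,.1645,.168):print('eye',z,ray('scene',[u[0]],z))
for z in(.124,.126,.128):print('head',z,ray('scene',[u[1]],z))
for d in(0,.004,-.004):print(d,proj('scene',[.5845,.1764,.1645+d]))
print(ray('scene',[(np.array([453,562])+.5)/8-.5+[265,175]],.1), 'post base')
print(tip_of('scene','eye'),tip_of('scene','post'),u)
```

```text
eye 0.16 [[0.5812 0.1733 0.16  ]]
eye 0.1645 [[0.5844 0.1758 0.1645]]
eye 0.168 [[0.5868 0.1777 0.168 ]]
head 0.124 [[0.5843 0.1752 0.124 ]]
head 0.126 [[0.5856 0.1762 0.126 ]]
head 0.128 [[0.5869 0.1773 0.128 ]]
0 [[324.3408 227.2475]]
0.004 [[324.5305 226.1209]]
-0.004 [[324.1522 228.3676]]
[[0.5855 0.1767 0.1   ]] post base
[{'at': [178.7, 172.0], 'confidence': 0.66}, {'at': [322.5, 227.8], 'confidence': 0.63}] [{'at': [320.7, 242.2], 'confidence': 0.97}] [[324.1875 227.0625]
 [322.1875 237.9375]]
```

Run:
```python
from h import *
np.set_printoptions(precision=4,suppress=True)
q=qd(95.2); x,y=.5960,.0527
movel([x,y,.1435],q,speed=.06); pause(.2)
snap('scene','s4'); print(read_eef_pos()); f0=np.array(read_ft_force());print(f0,np.array(read_ft_torque()))
im=cv2.imread('pics/s4.png');cv2.imwrite('pics/zs4.png',cv2.resize(im[200:260,285:365],None,fx=9,fy=9,interpolation=cv2.INTER_CUBIC))
```

```text
[0.5964 0.0528 0.1441]
[-0.3944  0.542  -1.4822] [ 0.0005 -0.0208 -0.0161]
```

View pics/zs4.png

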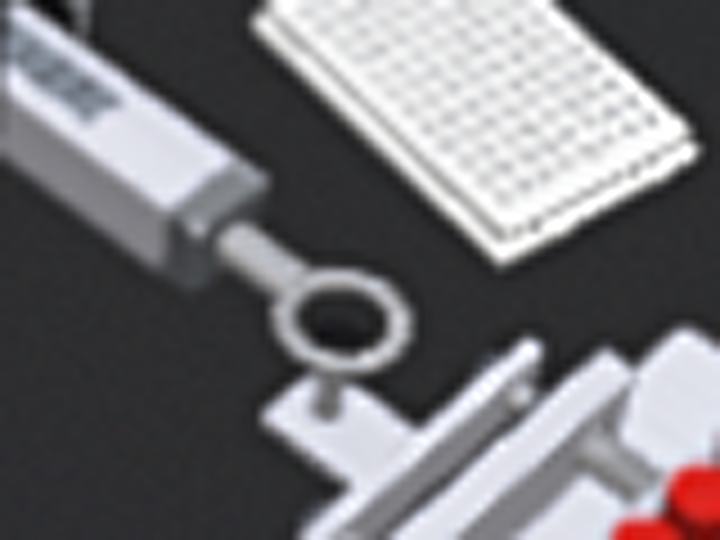

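The black head shows inside the ring, roughly centred at zoom (345,322). Lowering in steps with a force check.

Run:
```python
from h import *
np.set_printoptions(precision=4,suppress=True)
q=qd(95.2); x,y=.5960,.0527
f0=np.array([-.2,.3,-1.65])
for z in(.135,.127,.1175):
    movel([x,y,z],q,speed=.05); pause(.1); f=np.array(read_ft_force()); print(z,read_eef_pos(),f-f0)
    if np.abs(f-f0).max()>2.5: print('contact');break
pause(.1); print(read_eef_pos(),read_ft_force(),read_ft_torque(),read_time_s())
snap('scene','s5')
im=cv2.imread('pics/s5.png');cv2.imwrite('pics/zs5.png',cv2.resize(im[200:260,285:365],None,fx=9,fy=9,interpolation=cv2.INTER_CUBIC))
```

```text
0.135 [0.5959 0.0527 0.1348] [ 0.1533 -1.1182  0.0286]
0.127 [0.5959 0.0527 0.1269] [-0.0756 -0.3813 -0.678 ]
0.1175 [0.596  0.0527 0.1174] [ 0.6927 -0.3168 -0.9249]
[0.5962 0.0528 0.1177] [-0.5125  0.3114 -1.63  ] [ 0.0153  0.0079 -0.0066] 11.25
```

View pics/zs5.png

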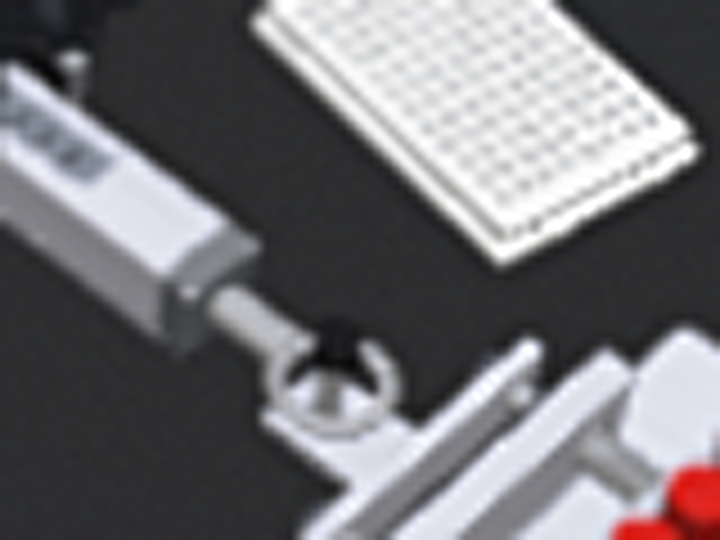

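The eye is around the post below the head: ring at zoom (335,385), with the head overlapping its far side. Pulling now.

Run:
```python
from h import *
np.set_printoptions(precision=4,suppress=True)
q=qd(95.2); s=np.array([.5960,.0527,.1175]); a=np.radians(-84.7); d=np.array([np.cos(a),np.sin(a),0])
for L in(.008,.02,.035,.05,.059):
    movel((s+L*d).tolist(),q,speed=.05); pause(.15); f=np.array(read_ft_force()); p=np.array(read_eef_pos()); print(L,'act',(p-s)@d,p,f,'pull',f@-d)
pause(.3)
F=[]
for i in range(8): F.append(read_ft_force()); pause(.05)
print(np.mean(F,0),read_eef_pos(),read_finger_gap(),read_ft_torque(),read_time_s())
snap('scene','s6');snap('top','t6')
im=cv2.imread('pics/s6.png');cv2.imwrite('pics/zs6.png',cv2.resize(im[180:260,255:355],None,fx=7.5,fy=7.5,interpolation=cv2.INTER_CUBIC))
im=cv2.imread('pics/t6.png');cv2.imwrite('pics/zt6.png',cv2.resize(im[165:225,130:230],None,fx=7.5,fy=7.5,interpolation=cv2.INTER_CUBIC))
```

```text
0.008 act 0.008179296667434126 [0.5968 0.0446 0.1175] [ 0.1161  0.6105 -1.943 ] pull 0.5971902709700158
0.02 act 0.01936845076387509 [0.5978 0.0334 0.1175] [-0.9184  2.7588 -1.6992] pull 2.8318603376537594
0.035 act 0.03438169907494521 [0.5992 0.0185 0.1175] [-0.3324  3.4687 -2.2159] pull 3.484594672284496
0.05 act 0.04843618796800098 [0.6006 0.0045 0.1175] [-0.2674  6.5944 -2.0914] pull 6.590897054876294
0.059 act 0.05661109516392533 [ 0.6013 -0.0037  0.1175] [-0.9549  5.7647 -1.9938] pull 5.828209273147662
[-0.0462  6.6054 -2.0503] [ 0.6013 -0.0036  0.1175] 0.02678741104276035 [ 1.245   0.0078 -0.1062] 14.6833
```

View pics/zs6.png

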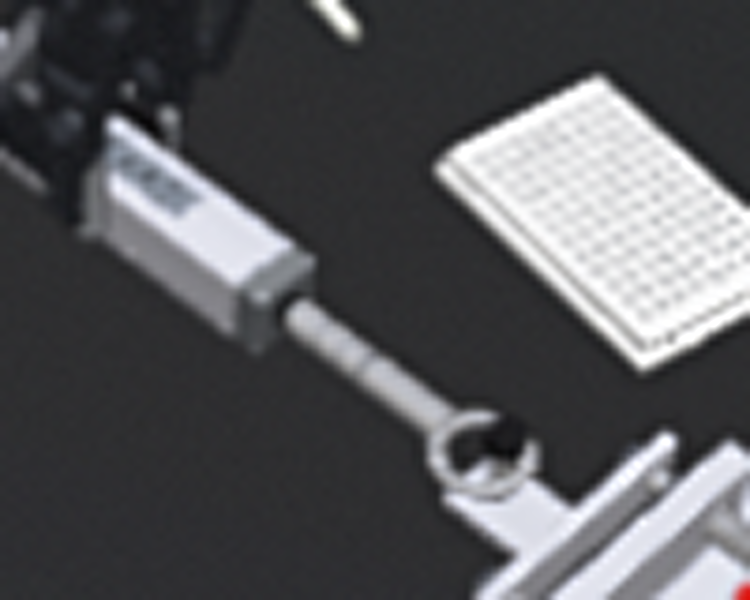

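View pics/zt6.png

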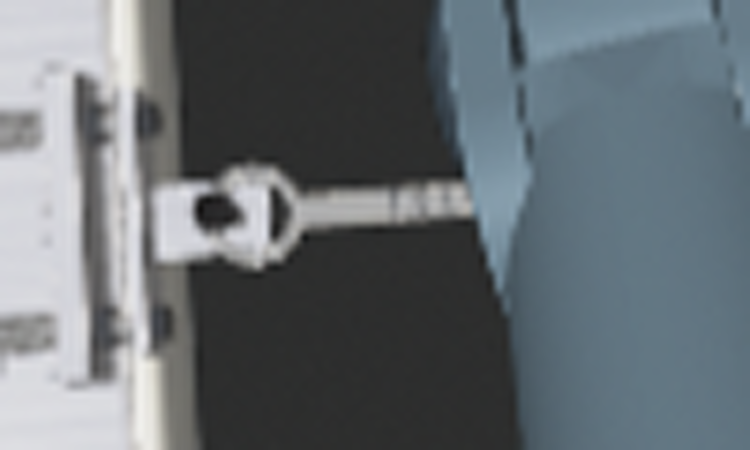

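Run:
```python
from h import *
np.set_printoptions(precision=4,suppress=True)
q=qd(95.2); s=np.array([.5960,.0527,.1175]); a=np.radians(-84.7); d=np.array([np.cos(a),np.sin(a),0])
U=lambda p:(np.array(p,float)+.5)/7.5-.5+[255,180]
e=ray('scene',[U([485,454])],.1095)[0]; b=ray('scene',[U([293,306])],.1095)[0]; print('eye',e,'band first edge',b,np.linalg.norm(e-b)) 
cmd=s+.0615*d; movel(cmd.tolist(),q,speed=.03); pause(.5)
F=[]
for i in range(12): F.append(read_ft_force()); pause(.04)
p=np.array(read_eef_pos()); print('travel',(p-s)@d,p,np.mean(F,0),np.mean(F,0)@-d,read_joint_vel(),read_time_s())
snap('scene','s7')
im=cv2.imread('pics/s7.png');cv2.imwrite('pics/zs7.png',cv2.resize(im[200:250,275:335],None,fx=12,fy=12,interpolation=cv2.INTER_CUBIC))
# predicted pixels in zoom for eye, and mouth at rod r along measured line, eye held by post
post=np.array([.585,.1765,.1095]); eye=post+.009*d
for r in(.043,.045,.05,.055,.057):
    print(r,(proj('scene',[eye+d*(.04+r),eye+d*.083,eye])-[275,200]+.5)*12-.5)
```

```text
eye [0.5852 0.1679 0.1095] band first edge [0.5917 0.0805 0.1095] 0.08767465383191697
travel 0.05884379775703142 [ 0.6015 -0.0059  0.1175] [-0.1727  7.0747 -2.203 ] 7.060457802087854 [ 0.     -0.0012 -0.0003 -0.0001  0.0004  0.0011 -0.0023] 16.0333
0.043 [[236.5166 265.8413]
 [236.5166 265.8413]
 [532.5435 487.0997]]
0.045 [[229.6606 260.7155]
 [236.5166 265.8413]
 [532.5435 487.0997]]
0.05 [[212.5763 247.9423]
 [236.5166 265.8413]
 [532.5435 487.0997]]
0.055 [[195.5714 235.228 ]
 [236.5166 265.8413]
 [532.5435 487.0997]]
0.057 [[188.7916 230.1588]
 [236.5166 265.8413]
 [532.5435 487.0997]]
```

View pics/zs7.png

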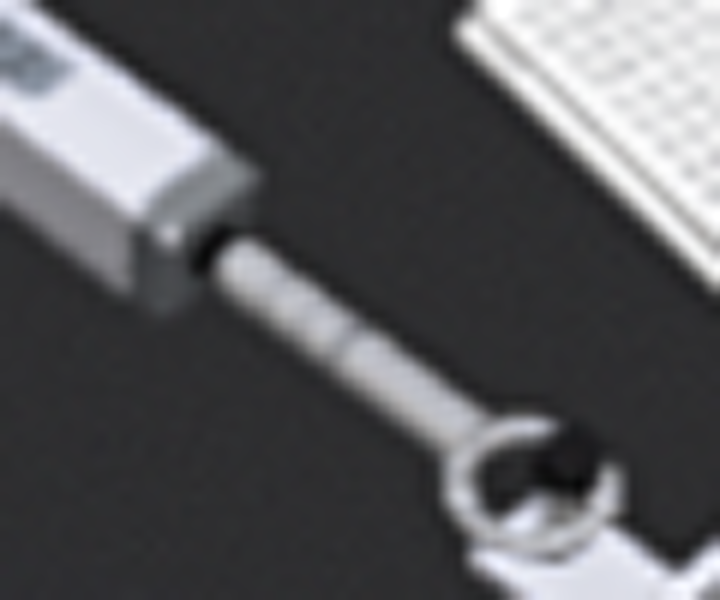

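Run:
```python
from h import *
print(read_eef_pos(),read_finger_gap(),read_ft_force(),read_time_s())
sign_off()
```

```text
[ 0.6015436  -0.00586935  0.11750009] 0.026975425904721243 [ 2.17361330e-04  7.48492252e+00 -2.21161073e+00] 16.0833
the job is handed in; nothing more can be done
```

I hooked the gauge's eye over the clamp's pull post, below the head, and pulled it level in line with the clamp. I then handed the job in with the gauge still held in the air under tension.

My last checks, at 16.1 s of the 45 s allowed:
- **Rod position:** the tool moved 58.8 mm, which puts the rod at about 0.050 m after the 9 mm of slack. The last picture agrees, with about 7 mm of black band showing beyond the tube's mouth.
- **Pull force:** the mean pull was about 7.1 N. After roughly 0.3 N of sensor offset, that gives a rod position of 0.048–0.050 m. Single readings are noisy, between 5.8 and 7.5 N. All of this is well below the 14 N at which the clamp starts to open.
- **Eye on the post:** the eye sits within about 1 mm of where it should be in the picture, below the head. The arm was still and the grip had not changed.

Three things were off or left unchecked:
- **Arm under load:** it gave about 2.5 mm, so I pulled a little further to make up for it.
- **Top camera:** the arm hid the tube's mouth from it, so the band check rests on the scene camera only.
- **Jaw and bystanders:** I took the jaw to be shut from the low force and did not measure it. I also did not check the other items on the bench again at the end.

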